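# Set the colour-matching lamp to its blue daylight filter

## Task

Make the colour-matching lamp ready for checking the tint of the horse cast that stands under it: push the wheel's protruding tabs with your fingertips to step the filter wheel round, click by click, until the blue filter has clicked home, centred under the lamp head, then press the red side of the rocker switch on top of the head to switch the lamp on. Nothing is picked up: do not shove, tip or lift the lamp or knock the cast, and leave everything else on the bench alone.

Things in the scene. Friction and masses are not known exactly. Their poses are not given: they have to be found in the camera images.
- spindle (a point): axis of the filter wheel at its mid-height, 190 mm above the table; axes as the lamp's. The wheel: a level dark disc of radius 68 mm, 4 mm thick, under the head, with five filters of radius 16 mm at 47 mm from the axis, counter-clockwise from above: blue, amber, green, red, clear (white), each with a tab of its colour. A narrow bracket from the head to the hub reaches 26 mm above this point
- beam (a point): centre of the light beam under the lamp head, at the wheel's mid-height, 47 mm behind the spindle; the chosen filter belongs here. The head above is a cylinder of radius 37 mm, from 16 to 53 mm above this point, the switch on it reaches 70 mm above. The loose horse cast stands on the base right under this point, its top 20 mm below it
- filter_blue (a point): centre of the blue filter in the wheel (disc of 32 mm diameter)
- tab_blue (a point): tab of the blue filter: an upright paddle 7 mm thick, 16 mm high (8 mm above and below this point), reaching radially from 76 to 108 mm from the spindle axis; this point lies in its middle plane, 96 mm from the axis, on the same radius as the filter
- tab_amber (a point): tab of the amber filter, same shape, 72 degrees counter-clockwise (from above) of the blue one
- tab_green (a point): tab of the green filter, same shape, 144 degrees counter-clockwise of the blue one
- tab_red (a point): tab of the red filter, same shape, 216 degrees counter-clockwise of the blue one
- tab_clear (a point): tab of the clear (white) filter, same shape, 288 degrees counter-clockwise of the blue one
- filter_wheel (a joint): wheel angle in rad, counter-clockwise from above positive, no stops; 0 (or whole turns) with the blue filter under the lamp; may start anywhere, also between clicks. Stations every 72 degrees: within 6 degrees of one, a sprung ball pulls the wheel home and it clicks; in between it turns freely and stays where it is left. About 2 N at a tab takes it into or out of a click
- switch_on (a point): middle of the red half of the rocker switch on the lamp head, on its surface: press down here from above, clear of the black half. Each half is 20 mm (lamp x) by 19 mm (lamp y); this point is about 13 mm to the lamp's right (-y) of the pivot. Off: the red half stands up at about 23 degrees, rising outward; on: it lies level, about 5 mm lower, 2.5 mm above the pivot
- switch_pivot (a point): pivot of the rocker switch, in the middle of the top of the lamp head, 250 mm above the table; the axes are those of the lamp
- rocker (a joint): angle of the rocker switch: 0 off, 0.4 rad on (red half level); it stays where it is left and takes about 2 N
- lamp: loose 3.4 kg lamp stand: grey base plate 200x190 mm, aluminium pillar at its back left corner with a black round head. Origin: centre of the base's underside; x to its back, y to its left. Spindle 55 mm and beam 8 mm in front of it. The wheel's front half is open above and around, nothing 100 mm below its tabs; with a filter home, two tabs stand 36 degrees either side of the front
- horse_cast: grey horse statuette, 150 mm high, 0.09 kg, standing loose on the lamp's base; origin at its underside
- jar_ochre: pigment jar with dark lid, 50 mm wide, 58 mm high; origin at its underside; a bystander
- jar_chalk: pigment jar with red lid, 46 mm wide, 55 mm high; origin at its underside; a bystander
- mixing_cup: mixing cup, 69 mm wide, 74 mm high; origin at its underside; a bystander
- tint_brush: flat brush, 210 mm long, lying on the bench; a bystander
- cork_block: cork sanding block, 60x101x27 mm; a bystander

How it is judged:
On the way, in this order (a step that is already met when the one before it is completed fails the run):
1. the blue filter has clicked home under the lamp head (horizontal distance between filter_blue and beam below 0.005 m and value of joint rocker below 0.2 rad), for 0.2 s.
2. the rocker switch is pressed on (value of joint rocker above 0.3 rad), for 0.1 s.
At the end, for the whole second after the job is handed in: the blue filter sits within 5 mm of the beam's centre, the rocker is on (beyond 0.3 of 0.4 rad), the horse cast stands upright and still, and the lamp is within 15 mm of where it stood (horizontal distance between filter_blue and beam below 0.005 m and value of joint rocker above 0.3 rad and linear speed of horse_cast below 0.02 m/s and angle between horse_cast's own z axis and vertical below 0.1 rad and distance of lamp from where it was at the start of the episode below 0.015 m); the robot touches nothing.
It fails at once if the lamp is shoved, lifted or tipped (distance of lamp from where it was at the start of the episode above 0.015 m or angle between lamp's own z axis and vertical above 0.08 rad).
It fails at once if the cast is knocked, lifted or carried (distance of horse_cast from where it was at the start of the episode above 0.02 m or angle between horse_cast's own z axis and vertical above 0.25 rad).
It fails at once if other things on the bench are moved or lifted (distance of any of jar_ochre, jar_chalk, mixing_cup, tint_brush, cork_block from where it was at the start of the episode above 0.015 m).
It also fails if it takes over 67 s, if anything falls off the work surface, if the arm or the gripper's body presses on something with over 40 N, if the wrist force passes 120 N, or if a joint passes its speed limit or range.

## Robot

A 6-joint arm with a two-finger parallel gripper is mounted at the origin on a cart in front of the work surface, level with it; the furniture and walls round the work are solid. World frame = base frame: x ahead of the robot, y to its left, z up, the work surface at z = 0. Lengths are in m, angles in rad, forces in N, time in s.
With the tool pointing down it reaches from about 0.25 to 0.775 m from the base axis. Payload 4 kg.
Tool frame: the origin (TCP) lies on the centre line of the jaws, within the pads' length; the fingertips stand 17 mm ahead of it and the grasp point (between the pads) lies 2 mm behind it; z points along the fingers, y is the line along which they close (so a half turn about z gives the same grasp; the last joint's range is limited). The gripper opens to 94 mm and grips with 3 to 60 N. Pads are 16 mm wide; open, the fingers measure 119 mm over their backs; the gripper's body (75 mm by 177 mm) begins 78 mm behind the grasp point.
Start: joints at [-1.451, 0.087, 1.371, -0, 1.684, -0.103], TCP at [0.122, -0.536, 0.223] pointing down, gripper open.
Joint ranges: [-3.1, 3.1], [-0.76, 2.03], [0.27, 2.55], [-1.08, 4.22], [0.17, 2.65], [-2.57, 2.57]. Speed limits (rad/s): [2.79, 2.79, 3.14, 3.14, 3.14, 3.14].

## Interface

Orientations are given as [roll, pitch, yaw] about the fixed x, y, z axes, in that order (R = Rz(yaw) Ry(pitch) Rx(roll)).
In Python, from bench import robot gives the robot as it stands.
- The arm moves only by the tool servo_tool, never from a script. Its argument "plan" is a list of rows, each a list of 7 numbers: the shift along the tool's x, y, z normalised to -1 to 1, where 1 is 0.1 m, then the turn, a rotation vector about the tool's x, y, z normalised to -1 to 1, where 1 is pi/2 rad, then the finger opening in mm, from 0 to 94. In form: [[x, y, z, ax, ay, az, gripper], ...]. A call has 1 to 12 rows; each row is the pose to reach, as a shift and turn from the pose commanded when the call began, along the tool's axes at that moment; what a row does not reach only later rows make up. A row lasts 1/12 s, in which the tool goes at most 41.7 mm and 7.16 degrees, less where a joint would pass 70% of its speed; a pose out of reach is approached as far as the arm can. A call with a number of a shift or a turn outside -1 to 1 is refused whole. A call with a gripper value outside its range is refused whole. The fingers move at their own pace and stop on an object; the grip force is fixed at half the most. Time passes only in rows, so rows that repeat a pose let the fingers close. It gives the time, the measured TCP pose, the force, the opening and the grip force at its end, in the units of the state.
- robot.get_obs(): the state, without advancing time (a new reading comes with each control period).
- robot.snapshot(name): name is "scene" or "top" or "wrist"; returns the picture (420x560x3 uint8, red, green, blue); there is no depth.
- robot.camera_params(name): a dict with "camera_matrix" (3x3 intrinsics, pixels), "distortion" ([k1, k2, p1, p2, k3] as OpenCV has them; the pictures are not rectified), "rvec" (rotation vector, rad) and "tvec" (3), from world to camera coordinates, as OpenCV has them; the wrist camera has in their place "tool_from_camera" (4x4, takes a point from camera to tool coordinates, whose origin is the TCP and whose axes are the flange's). Camera axes: x right, y down, z forward; pixel columns grow to the right and rows downward; lengths in m; the calibration is good to about 2 mm. A picture is of the moment at which its call begins: read the wrist's pose just before it. camera_params takes no time and is no camera call.
- robot.close_job(): hands the job in; it is judged then, once.
Trained networks look in the newest picture that a camera, given by its name, has taken for a name from the list of things; names that differ only in an ending like _2 or _b are one class to them, and where a whole thing is asked for, a point or a joint stands for the part that bears it (a point fixed in the world has none). Each returns a list of dicts, best first, with "conf" (0 to 1); they miss things now and then, are a little off and sometimes report something else, mostly with a low value. They report only what shows in the picture. A call takes as long as a camera call.
- robot.find_in(thing, camera): "extent" ([centre column, centre row, width, height] in pixels, round what is visible of it).
The state is a dict: "time": time; "joint_positions": joint angles; "qvel": joint speeds; "joint_torque": joint torques, N m; "tool_pos": TCP position; "ee_rot": TCP orientation; "wrist_force": force on the tool from outside, world axes, zero at the start; "wrist_torque": the same for the moment, N m; "width": finger opening in m; "finger_force": force on a finger pad.
Only numpy, scipy, OpenCV 4.12 (cv2) and the standard library are available. Lean on these libraries where they do the work, as an engineer would, in place of code of your own. Each camera call takes 0.05 s, during which the arm holds its last target. There are 200 camera calls.

## Working session

There is one attempt and no reset: what is moved stays moved. The work goes in short steps, Python scripts to look and compute and a tool call to move; the robot and the scene stay as the last step left them, time stands still between calls to the robot, and variables do not carry over. Pictures are saved under pics/ and viewed, at most 10 in all, crops included, and the job is handed in when it is done.

Besides the shell and the picture viewer there is one more tool, called after "Call:" as name([rows], argument=value, ...), one row to a line, values as JSON. servo_tool: Moves the arm, as the interface text tells. Scaled input: -1 to 1 covers 0.1 m each way for a shift and pi/2 rad each way for a turn. Its arguments: {"type":"object","properties":{"plan":{"type":"array","items":{"type":"array","items":{"type":"number"}}}},"required":["plan"]}

```bash
mkdir -p pics; cat > h.py <<'E'
import numpy as np,cv2
from scipy.spatial.transform import Rotation as R
from bench import robot
def ray(cam,uv):
    p=robot.camera_params(cam)
    n=cv2.undistortPoints(np.array([[uv]],float),np.array(p["camera_matrix"]),np.array(p["distortion"]))[0,0]
    d=np.array([n[0],n[1],1.])
    Rm=cv2.Rodrigues(np.array(p["rvec"],float))[0];t=np.array(p["tvec"],float).ravel()
    return -Rm.T@t, Rm.T@d
def atz(cam,uv,z):
    o,d=ray(cam,uv); return o+d*(z-o[2])/d[2]
def proj(cam,P):
    p=robot.camera_params(cam)
    return cv2.projectPoints(np.atleast_2d(np.array(P,float)),np.array(p["rvec"],float),np.array(p["tvec"],float),np.array(p["camera_matrix"]),np.array(p["distortion"]))[0][:,0]
def save(cam,n):
    im=robot.snapshot(cam); cv2.imwrite(f"pics/{n}.png",im[:,:,::-1]); return im
E
python3 - <<'E'
from h import *
save("top","top0");save("scene","scene0")
T=["spindle","filter_blue","tab_blue","tab_amber","tab_green","tab_red","tab_clear","switch_on","switch_pivot","lamp","horse_cast","jar_ochre","jar_chalk","mixing_cup","tint_brush","cork_block"]
Z=dict(lamp=.0,switch_on=.257,switch_pivot=.25)
for t in T:
  for c in("top","scene"):
    for r in robot.find_in(t,c)[:2]:
      print(t,c,round(r["conf"],2),np.round(r["extent"]),np.round(atz(c,r["extent"][:2],.19 if t.startswith(("tab","fil","spi")) else Z.get(t,.05)),3))
E
```

```text
spindle top 0.84 [268. 182. 121. 112.] [0.565 0.298 0.19 ]
spindle scene 0.65 [271. 222. 119. 127.] [0.54  0.342 0.19 ]
filter_blue top 0.83 [284. 189.  88.  97.] [0.55  0.263 0.19 ]
filter_blue scene 0.72 [284. 193.  91.  70.] [0.553 0.261 0.19 ]
tab_blue top 0.74 [282. 188.  86.  95.] [0.553 0.267 0.19 ]
tab_blue scene 0.95 [285. 194.  98.  69.] [0.55  0.262 0.19 ]
tab_amber top 0.84 [286. 188.  88.  93.] [0.551 0.26  0.19 ]
tab_amber top 0.22 [230. 262.  76.  21.] [0.39  0.377 0.19 ]
tab_amber scene 0.59 [283. 192.  94.  66.] [0.555 0.261 0.19 ]
tab_amber scene 0.36 [338. 191.  32.  36.] [0.452 0.201 0.19 ]
tab_green top 0.95 [285. 190.  90.  96.] [0.547 0.261 0.19 ]
tab_green scene 0.79 [285. 193.  91.  77.] [0.551 0.26  0.19 ]
tab_red top 0.83 [285. 188.  89.  93.] [0.552 0.261 0.19 ]
tab_red top 0.44 [270. 181. 118. 109.] [0.567 0.294 0.19 ]
tab_clear top 0.86 [284. 190.  84.  93.] [0.548 0.262 0.19 ]
tab_clear scene 0.97 [283. 192.  91.  74.] [0.556 0.26  0.19 ]
switch_on top 0.34 [287. 190.  88.  91.] [0.54  0.257 0.257]
switch_on scene 0.61 [283. 195.  91.  74.] [0.526 0.317
[... 545 characters left out ...]
0.52 0.05]
jar_chalk top 0.65 [370. 181.  25.  19.] [0.588 0.049 0.05 ]
jar_chalk scene 0.47 [305. 171.  17.  11.] [0.592 0.056 0.05 ]
jar_chalk scene 0.27 [265. 177.  14.  14.] [0.677 0.127 0.05 ]
mixing_cup top 0.88 [190. 208.  28.  34.] [0.513 0.501 0.05 ]
mixing_cup scene 0.77 [245. 322.  32.  41.] [0.517 0.504 0.05 ]
tint_brush top 0.75 [231. 262.  77.  20.] [0.381 0.394 0.05 ]
tint_brush top 0.29 [284. 188.  89.  96.] [0.567 0.266 0.05 ]
tint_brush scene 0.7 [326. 321.  53.  87.] [0.369 0.423 0.05 ]
tint_brush scene 0.22 [273. 223. 118. 125.] [0.587 0.251 0.05 ]
cork_block top 0.88 [371. 218.  45.  25.] [0.494 0.047 0.05 ]
cork_block scene 0.61 [341. 191.  31.  39.] [0.478 0.076 0.05 ]
```

```bash
python3 -c "
import cv2,numpy as np
a=cv2.imread('pics/top0.png');b=cv2.imread('pics/scene0.png')
cv2.imwrite('pics/both.png',cv2.resize(np.vstack([a,b]),None,fx=.7,fy=.7))"
```

```text
(no output)
```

View pics/top0.png

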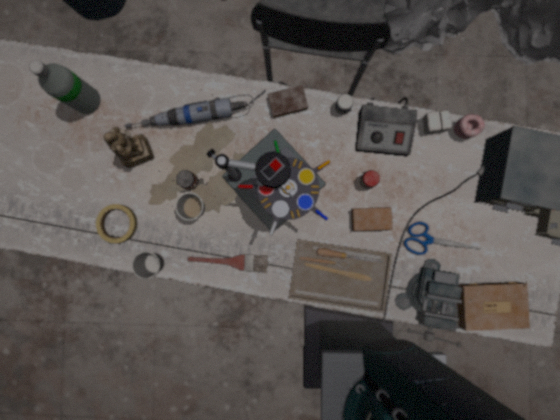

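View pics/scene0.png

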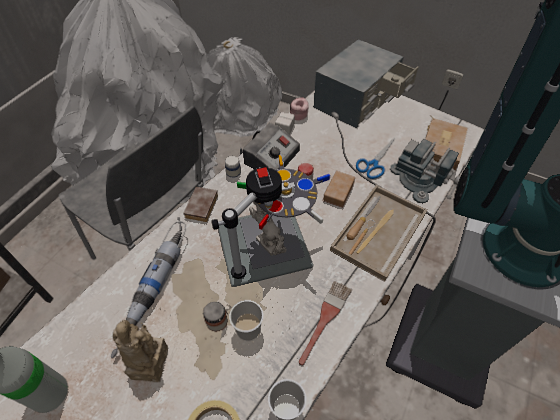

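```bash
python3 - <<'E'
from h import *
im=cv2.imread("pics/top0.png")
c=cv2.resize(im[125:260,195:375],None,fx=4.4,fy=4.4,interpolation=cv2.INTER_CUBIC); cv2.imwrite("pics/crop.png",np.clip(c*1.6,0,255).astype(np.uint8))
hsv=cv2.cvtColor(im,cv2.COLOR_BGR2HSV)
for n,lo,hi in[("blue",105,130),("amber",18,32),("green",50,75),("redlo",0,6),("redhi",174,180)]:
  m=cv2.inRange(hsv,(lo,150,70),(hi,255,255)); m[:130]=0;m[245:]=0;m[:,:230]=0;m[:,345:]=0
  k,l,s,ce=cv2.connectedComponentsWithStats(m)
  for i in range(1,k):
    if s[i,4]>8: print(n,s[i],np.round(ce[i],1),np.round(atz("top",ce[i],.19),3),np.round(atz("top",ce[i],.255),3))
E
```

```text
blue [299 196  13  13 131] [304.9 201.5] [0.523 0.218 0.19 ] [0.519 0.221 0.255]
blue [316 210  11   9  27] [320.2 213.9] [0.497 0.185 0.19 ] [0.494 0.19  0.255]
amber [318 161  12   8  30] [323.2 164.6] [0.604 0.179 0.19 ] [0.594 0.185 0.255]
amber [300 170  13  13 130] [305.9 175.9] [0.579 0.217 0.19 ] [0.57  0.219 0.255]
green [275 141   4  11  23] [276.3 146.3] [0.643 0.282 0.19 ] [0.63  0.28  0.255]
redlo [270 159  11  11  63] [275.  164.7] [0.602 0.284 0.19 ] [0.592 0.282 0.255]
redlo [238 185  10   3  22] [243.1 186. ] [0.555 0.352 0.19 ] [0.548 0.345 0.255]
redlo [260 187  12   7  37] [265.2 189.6] [0.548 0.304 0.19 ] [0.541 0.301 0.255]
redhi [260 188   9   6  19] [264.5 190.5] [0.546 0.306 0.19 ] [0.539 0.302 0.255]
```

View pics/crop.png

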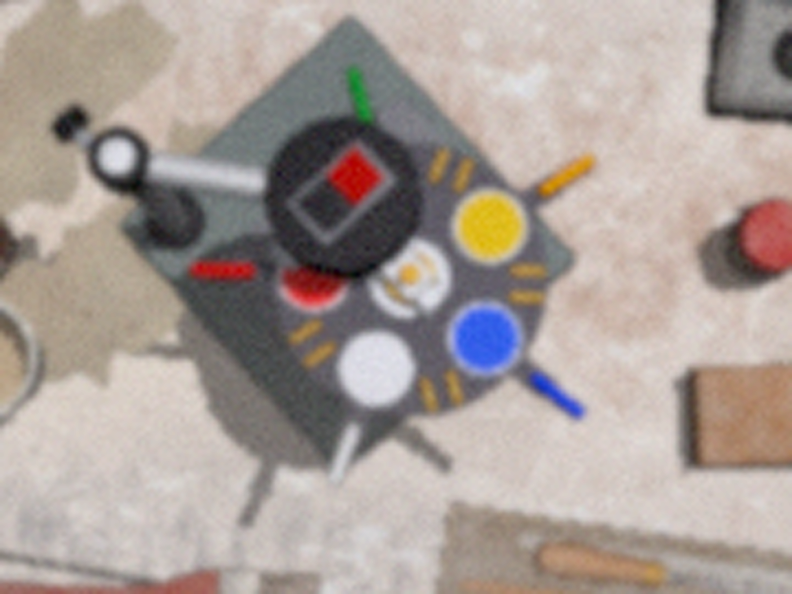

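```bash
python3 - <<'E'
from h import *
from scipy.optimize import least_squares
px=lambda a,b:(195+a/4.4,125+b/4.4)
obs=[(304.9,201.5),(320.2,213.9),(323.2,164.6),(305.9,175.9),(276.3,146.3),(243.1,186.),px(377,368)]
spec=[(0,47),(0,95),(1,95),(1,47),(2,97),(3,97),(4,47)]
def mod(p):
    return proj("top",[[p[0]+r*1e-3*np.cos(p[2]+k*1.2566),p[1]+r*1e-3*np.sin(p[2]+k*1.2566),.192+.006*(r>50)] for k,r in spec])
s=least_squares(lambda p:(mod(p)-obs).ravel(),[.552,.256,-2.2]); print(s.x[:2],np.degrees(s.x[2]),np.round(s.fun,1))
sp=s.x[:2]
for n,p,z in[("head",px(343,197),.243),("red",px(357,176),.256),("pivot",px(343,195),.252),("c_back",px(350,15),.01),("c_right",px(575,260),.01),("c_left",px(122,228),.01),("c_front",px(335,465),.01)]:
    w=atz("top",p,z); d=w[:2]-sp; print(n,w.round(3),np.hypot(*d).round(3),np.degrees(np.arctan2(d[1],d[0])).round(1))
hs=cv2.cvtColor(cv2.imread("pics/scene0.png"),cv2.COLOR_BGR2HSV)
m=cv2.inRange(hs,(105,150,70),(130,255,255));m[:170]=0;m[220:]=0;m[:,:280]=0;m[:,340:]=0
k,l,st,ce=cv2.connectedComponentsWithStats(m)
for i in range(1,k):
  if st[i,4]>8: print(st[i,4],ce[i].round(1),atz("scene",ce[i],.192).round(3))
o=robot.get_obs();print({k:np.round(o[k],3) for k in("time","tool_pos","ee_rot","width")});print(robot.camera_params("wrist")["tool_from_camera"])
E
```

```text
[0.55135015 0.25606251] -127.55612542090338 [-0.4  0.3  2.1  1.6  1.1 -0.9 -0.3  0.4 -0.9 -1.4 -0.7  0.  -0.9 -0. ]
head [0.583 0.286 0.243] 0.044 43.3
red [0.591 0.28  0.256] 0.046 30.5
pivot [0.583 0.286 0.252] 0.044 43.4
c_back [0.728 0.292 0.01 ] 0.18 11.6
c_right [0.583 0.157 0.01 ] 0.104 -72.3
c_left [0.598 0.425 0.01 ] 0.176 74.6
c_front [0.46  0.296 0.01 ] 0.1 156.3
47 [323.4 177.6] [0.495 0.182 0.192]
118 [304.8 183.9] [0.523 0.218 0.192]
{'time': np.float64(1.7), 'tool_pos': array([ 0.122, -0.536,  0.222]), 'ee_rot': array([3.142, 0.   , 0.223]), 'width': np.float64(0.094)}
[[ 7.30752771e-04 -9.70803405e-01 -2.39875413e-01  7.03837471e-02]
 [ 9.99999704e-01  6.52142355e-04  4.07088556e-04  1.08724904e-03]
 [-2.38770039e-04 -2.39875640e-01  9.70803595e-01 -1.62606428e-01]
 [ 0.00000000e+00  0.00000000e+00  0.00000000e+00  1.00000000e+00]]
```

Call:
servo_tool([
  [0, 0, -1, 0, 0, 0.142, 0],
  [0, 0, -1, 0, 0, 0.142, 0],
  [0, 0, -1, 0, 0, 0.142, 0],
  [0, 0, -1, 0, 0, 0.142, 0],
])

```text
time: 2.03
tool_pos: [0.1217, -0.5379, 0.3289]
ee_rot: [3.13, -0.001, -0.0]
wrist_force: [-0.0, -0.2, 0.6]
width: 0.0706
finger_force: 0.0
```

Call:
servo_tool([
  [0.42, -0.97, 0, 0, 0, 0, 0],
  [0.42, -0.97, 0, 0, 0, 0, 0],
  [0.42, -0.97, 0, 0, 0, 0, 0],
  [0.42, -0.97, 0, 0, 0, 0, 0],
])

```text
time: 2.37
tool_pos: [0.165, -0.4361, 0.3226]
ee_rot: [-3.141, -0.001, 0.004]
wrist_force: [-0.1, -0.4, 0.0]
width: 0.0437
finger_force: 0.0
```

Call:
servo_tool([
  [0.42, -0.97, 0, 0, 0, 0, 0],
  [0.42, -0.97, 0, 0, 0, 0, 0],
  [0.42, -0.97, 0, 0, 0, 0, 0],
  [0.42, -0.97, 0, 0, 0, 0, 0],
])

```text
time: 2.7
tool_pos: [0.2066, -0.3399, 0.3225]
ee_rot: [3.142, -0.001, 0.004]
wrist_force: [0.3, -0.0, -0.0]
width: 0.0173
finger_force: 0.0
```

Call:
servo_tool([
  [0.42, -0.97, 0, 0, 0, 0, 0],
  [0.42, -0.97, 0, 0, 0, 0, 0],
  [0.42, -0.97, 0, 0, 0, 0, 0],
  [0.42, -0.97, 0, 0, 0, 0, 0],
])

```text
time: 3.03
tool_pos: [0.2485, -0.2438, 0.3224]
ee_rot: [3.141, -0.001, 0.004]
wrist_force: [-0.3, -0.2, -0.1]
width: 0.0007
finger_force: 0.0
```

Call:
servo_tool([
  [0.42, -0.97, 0, 0, 0, 0, 0],
  [0.42, -0.97, 0, 0, 0, 0, 0],
  [0.42, -0.97, 0, 0, 0, 0, 0],
  [0.42, -0.97, 0, 0, 0, 0, 0],
])

```text
time: 3.37
tool_pos: [0.2907, -0.1474, 0.3221]
ee_rot: [-3.141, -0.0, 0.004]
wrist_force: [0.6, 0.4, 0.2]
width: 0.0007
finger_force: 0.0
```

Call:
servo_tool([
  [0.42, -0.97, 0, 0, 0, 0, 0],
  [0.42, -0.97, 0, 0, 0, 0, 0],
  [0.42, -0.97, 0, 0, 0, 0, 0],
  [0.42, -0.97, 0, 0, 0, 0, 0],
])

```text
time: 3.7
tool_pos: [0.3331, -0.0508, 0.3216]
ee_rot: [-3.141, 0.001, 0.004]
wrist_force: [-0.2, -0.3, 0.2]
width: 0.0004
finger_force: 0.0
```

Call:
servo_tool([
  [0.42, -0.97, 0, 0, 0, 0, 0],
  [0.42, -0.97, 0, 0, 0, 0, 0],
  [0.42, -0.97, 0, 0, 0, 0, 0],
  [0.42, -0.97, 0, 0, 0, 0, 0],
])

```text
time: 4.03
tool_pos: [0.3755, 0.0458, 0.3211]
ee_rot: [3.141, 0.002, 0.002]
wrist_force: [-0.6, 0.2, -1.5]
width: 0.0009
finger_force: 0.0
```

Call:
servo_tool([
  [0.42, -0.97, 0, 0, 0, 0, 0],
  [0.42, -0.97, 0, 0, 0, 0, 0],
  [0.42, -0.97, 0, 0, 0, 0, 0],
  [0.42, -0.97, 0, 0, 0, 0, 0],
])

```text
time: 4.37
tool_pos: [0.4178, 0.1426, 0.3207]
ee_rot: [3.141, 0.002, 0.001]
wrist_force: [-0.6, -0.8, -0.6]
width: 0.0004
finger_force: 0.0
```

Call:
servo_tool([
  [0.42, -0.97, 0, 0, 0, 0, 0],
  [0.42, -0.97, 0, 0, 0, 0, 0],
  [0.42, -0.97, 0, 0, 0, 0, 0],
  [0.42, -0.97, 0, 0, 0, 0, 0],
])

```text
time: 4.7
tool_pos: [0.46, 0.2393, 0.3203]
ee_rot: [3.14, 0.002, 0.001]
wrist_force: [-0.7, -0.5, -0.3]
width: 0.0008
finger_force: 0.0
```

Call:
servo_tool([
  [0.39, -0.94, 0, 0, 0, 0, 0],
  [0.39, -0.94, 0, 0, 0, 0, 0],
  [0.39, -0.94, 0, 0, 0, 0, 0],
  [0.39, -0.94, 0, 0, 0, 0, 0],
  [0.39, -0.94, 0, 0, 0, 0, 0],
])

```text
time: 5.12
tool_pos: [0.498, 0.3308, 0.3215]
ee_rot: [3.139, 0.001, -0.002]
wrist_force: [-0.2, -1.4, 0.4]
width: 0.0009
finger_force: 0.0
```

```bash
python3 - <<'E'
from h import *
o=robot.get_obs();print({k:np.round(o[k],3) for k in("time","tool_pos","ee_rot","joint_positions")})
save("wrist","w1")
E
```

```text
{'time': np.float64(5.117), 'tool_pos': array([0.498, 0.331, 0.322]), 'ee_rot': array([ 3.139e+00,  1.000e-03, -2.000e-03]), 'joint_positions': array([ 4.930e-01,  2.020e-01,  1.047e+00, -2.000e-03,  1.895e+00,
        2.065e+00])}
```

View pics/w1.png

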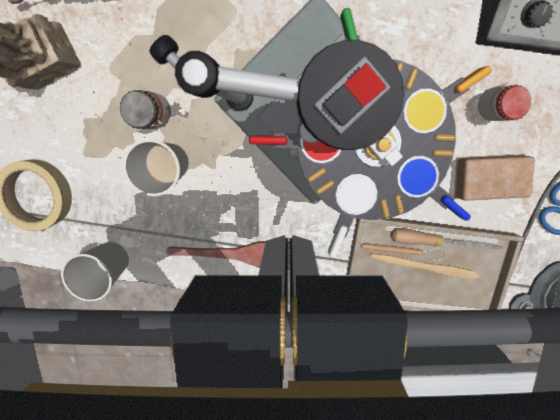

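```bash
cat >> h.py <<'E'
def wpose():
    o=robot.get_obs(); p=robot.camera_params("wrist")
    T=np.eye(4);T[:3,:3]=R.from_euler("xyz",o["ee_rot"]).as_matrix();T[:3,3]=o["tool_pos"]
    return T@np.array(p["tool_from_camera"]),p
def watz(uv,z):
    T,p=wpose(); n=cv2.undistortPoints(np.array([[uv]],float),np.array(p["camera_matrix"]),np.array(p["distortion"]))[0,0]
    d=T[:3,:3]@[n[0],n[1],1]; o=T[:3,3]; return o+d*(z-o[2])/d[2]
E
python3 - <<'E'
from h import *
from scipy.optimize import least_squares
f={0:(418,176),1:(425,110),4:(357,194)}
P={k:watz(v,.192)[:2] for k,v in f.items()}
s=least_squares(lambda p:np.concatenate([P[k]-p[:2]-.047*np.array([np.cos(p[2]+k*1.25664),np.sin(p[2]+k*1.25664)]) for k in P]),[.55,.256,-2.2])
print(s.x[:2],np.degrees(s.x[2]),np.round(s.fun*1e3,1))
for n,v,z in[("head",(352,96),.243),("red",(366,83),.257),("redtab",(268,140),.198),("bluetab",(456,208),.198),("pillar",(197,73),.25)]:
  w=watz(v,z);d=w[:2]-s.x[:2];print(n,w.round(3),np.hypot(*d).round(3),np.degrees(np.arctan2(d[1],d[0])).round(1))
E
```

```text
[0.55241059 0.25380015] -127.20467638759816 [-0.1  0.1  0.2 -0.1 -0.1 -0. ]
head [0.586 0.286 0.243] 0.047 43.5
red [0.593 0.28  0.257] 0.049 32.5
redtab [0.555 0.346 0.198] 0.092 88.5
bluetab [0.497 0.182 0.198] 0.091 -128.0
pillar [0.601 0.389 0.25 ] 0.143 70.3
```

Call:
servo_tool([
  [0, 0, 0.5, 0, 0, 0, 0],
  [0, 0, 1, 0, 0, 0, 0],
  [0, 0, 1, 0, 0, 0, 0],
  [0, 0, 1, 0, 0, 0, 0],
])

```text
time: 5.5
tool_pos: [0.4945, 0.3293, 0.2168]
ee_rot: [3.135, 0.009, -0.003]
wrist_force: [-0.2, 0.4, -0.1]
width: 0.0007
finger_force: 0.0
```

Call:
servo_tool([
  [0, 0, 0.25, 0, 0, 0, 0],
  [0, 0, 0.25, 0, 0, 0, 0],
  [0, 0, 0.25, 0, 0, 0, 0],
])

```text
time: 5.75
tool_pos: [0.497, 0.332, 0.1987]
ee_rot: [3.141, -0.001, -0.002]
wrist_force: [-0.4, 0.3, -0.2]
width: 0.0007
finger_force: 0.0
```

Call:
servo_tool([
  [-0.07, 0.04, 0, 0, 0, 0, 0],
  [-0.13, 0.1, 0, 0, 0, 0, 0],
  [-0.19, 0.16, 0, 0, 0, 0, 0],
  [-0.24, 0.225, 0, 0, 0, 0, 0],
  [-0.28, 0.295, 0, 0, 0, 0, 0],
  [-0.32, 0.37, 0, 0, 0, 0, 0],
  [-0.35, 0.445, 0, 0, 0, 0, 0],
  [-0.38, 0.525, 0, 0, 0, 0, 0],
  [-0.395, 0.605, 0, 0, 0, 0, 0],
  [-0.405, 0.685, 0, 0, 0, 0, 0],
  [-0.41, 0.77, 0, 0, 0, 0, 0],
  [-0.41, 0.77, 0, 0, 0, 0, 0],
])

```text
time: 6.75
tool_pos: [0.4556, 0.2548, 0.1975]
ee_rot: [3.14, 0.0, -0.002]
wrist_force: [0.1, 0.6, 0.1]
width: 0.0009
finger_force: 0.0
```

```bash
python3 - <<'E'
from h import *
save("wrist","w2")
E
```

```text
(no output)
```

View pics/w2.png

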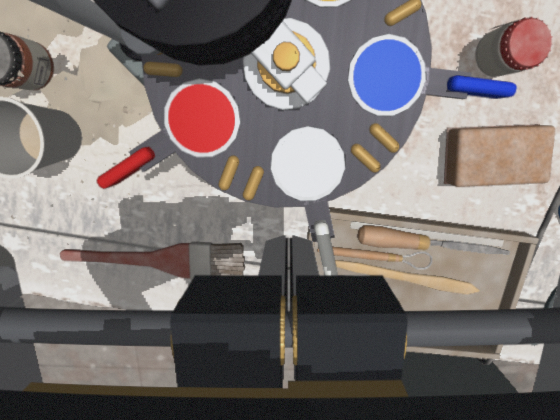

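Call:
servo_tool([
  [0.005, 0.08, 0, 0, 0, 0, 0],
  [0.015, 0.165, 0, 0, 0, 0, 0],
  [0.03, 0.245, 0, 0, 0, 0, 0],
  [0.055, 0.325, 0, 0, 0, 0, 0],
  [0.09, 0.4, 0, 0, 0, 0, 0],
  [0.125, 0.475, 0, 0, 0, 0, 0],
  [0.17, 0.545, 0, 0, 0, 0, 0],
  [0.22, 0.61, 0, 0, 0, 0, 0],
  [0.28, 0.67, 0, 0, 0, 0, 0],
  [0.34, 0.73, 0, 0, 0, 0, 0],
  [0.405, 0.78, 0, 0, 0, 0, 0],
  [0.405, 0.78, 0, 0, 0, 0, 0],
])

```text
time: 7.8
tool_pos: [0.4975, 0.1774, 0.1972]
ee_rot: [3.141, -0.0, -0.002]
wrist_force: [-0.1, -0.4, -0.1]
width: 0.0005
finger_force: 0.0
```

```bash
cat >> h.py <<'E'
from scipy.optimize import least_squares
def wheel(name):
    "wheel angle (deg) of blue, from the wrist picture"
    S=np.array([.5524,.2538]); im=save("wrist",name)
    hs=cv2.cvtColor(im,cv2.COLOR_RGB2HSV); out={}
    for n,k,b in[("blue",0,(105,130)),("amber",1,(18,30)),("green",2,(45,75)),("red",3,(0,6))]:
        m=cv2.inRange(hs,(b[0],170,80),(b[1],255,255)); c,l,s,ce=cv2.connectedComponentsWithStats(m)
        for i in range(1,c):
            if s[i,4]<80: continue
            d=watz(ce[i],.194)[:2]-S; r=np.hypot(*d)
            if .04<r<.054 or .08<r<.105: print(n,s[i,4],"r",r.round(3),"blue at",round((np.degrees(np.arctan2(d[1],d[0]))-72*k+180)%360-180,1))
E
python3 - <<'E'
from h import *
wheel("w3")
E
```

```text
blue 707 r 0.084 blue at -41.5
blue 3634 r 0.046 blue at -40.7
red 2054 r 0.046 blue at -43.1
```

Call:
servo_tool([
  [-0.1, -0.08, 0, 0, 0, 0, 0],
  [-0.1, -0.08, -0.3, 0, 0, 0, 0],
  [-0.1, -0.08, -0.6, 0, 0, 0, 0],
  [-0.1, -0.5, -0.6, 0, 0, 0, 0],
  [-0.1, -0.9, -0.6, 0, 0, 0, 0],
  [-0.1, -0.9, -0.6, 0, 0, 0, 0],
])

```text
time: 8.35
tool_pos: [0.4844, 0.2748, 0.2577]
ee_rot: [-3.137, 0.0, 0.007]
wrist_force: [-0.2, -0.7, -0.2]
width: 0.0005
finger_force: 0.0
```

Call:
servo_tool([
  [-0.08, -0.48, 0, 0, 0, 0, 0],
  [-0.08, -0.48, 0, 0, 0, 0, 0],
  [-0.08, -0.48, 0, 0, 0, 0, 0],
])

```text
time: 8.6
tool_pos: [0.4764, 0.3189, 0.2569]
ee_rot: [3.142, 0.001, 0.005]
wrist_force: [-0.2, 0.8, 0.1]
width: 0.0006
finger_force: 0.0
```

```bash
python3 - <<'E'
from h import *
print(robot.get_obs()["tool_pos"].round(4) if hasattr(robot.get_obs()["tool_pos"],"round") else robot.get_obs()["tool_pos"]);wheel("w4")
E
```

```text
[0.4764 0.3189 0.2569]
blue 327 r 0.087 blue at -42.0
red 1521 r 0.046 blue at -41.2
red 361 r 0.091 blue at -41.2
```

Call:
servo_tool([
  [0, 0, 0.3, 0, 0, 0, 0],
  [0, 0, 0.6, 0, 0, 0, 0],
  [0, 0, 0.6, 0, 0, 0, 0],
  [-0.02, 0.105, 0.6, 0, 0, 0, 0],
  [-0.06, 0.175, 0.6, 0, 0, 0, 0],
  [-0.1, 0.25, 0.6, 0, 0, 0, 0],
  [-0.13, 0.325, 0.6, 0, 0, 0, 0],
  [-0.16, 0.405, 0.6, 0, 0, 0, 0],
  [-0.175, 0.485, 0.6, 0, 0, 0, 0],
  [-0.185, 0.57, 0.6, 0, 0, 0, 0],
  [-0.19, 0.65, 0.6, 0, 0, 0, 0],
  [-0.19, 0.65, 0.6, 0, 0, 0, 0],
])

```text
time: 9.65
tool_pos: [0.4589, 0.2496, 0.1978]
ee_rot: [3.14, 0.0, -0.002]
wrist_force: [0.5, 0.3, -0.2]
width: 0.0003
finger_force: 0.0
```

Call:
servo_tool([
  [0.005, 0.08, 0, 0, 0, 0, 0],
  [0.015, 0.165, 0, 0, 0, 0, 0],
  [0.03, 0.245, 0, 0, 0, 0, 0],
  [0.055, 0.325, 0, 0, 0, 0, 0],
  [0.09, 0.4, 0, 0, 0, 0, 0],
  [0.125, 0.475, 0, 0, 0, 0, 0],
  [0.17, 0.545, 0, 0, 0, 0, 0],
  [0.22, 0.61, 0, 0, 0, 0, 0],
  [0.28, 0.67, 0, 0, 0, 0, 0],
  [0.34, 0.73, 0, 0, 0, 0, 0],
  [0.405, 0.78, 0, 0, 0, 0, 0],
  [0.405, 0.78, 0, 0, 0, 0, 0],
])

```text
time: 10.65
tool_pos: [0.5008, 0.1727, 0.1972]
ee_rot: [3.141, 0.0, -0.001]
wrist_force: [-0.2, 0.3, 0.1]
width: 0.0007
finger_force: 0.0
```

```bash
python3 - <<'E'
from h import *
wheel("w5")
E
```

```text
amber 1464 r 0.048 blue at 38.0
red 2832 r 0.046 blue at 32.8
red 737 r 0.091 blue at 32.6
```

Call:
servo_tool([
  [0.02, 0.012, 0, 0, 0, 0, 0],
  [0.04, 0.024, 0, 0, 0, 0, 0],
  [0.06, 0.035, 0, 0, 0, 0, 0],
  [0.08, 0.045, 0, 0, 0, 0, 0],
  [0.1, 0.053, 0, 0, 0, 0, 0],
  [0.1, 0.053, 0, 0, 0, 0, 0],
  [0.1, 0.053, 0, 0, 0, 0, 0],
])

```text
time: 11.28
tool_pos: [0.5101, 0.1677, 0.1975]
ee_rot: [3.141, -0.001, -0.001]
wrist_force: [-0.8, -0.3, 0.1]
width: 0.0005
finger_force: 0.0
```

```bash
python3 - <<'E'
from h import *
wheel("w6")
E
```

```text
amber 903 r 0.045 blue at 40.8
red 2663 r 0.046 blue at 39.6
red 703 r 0.091 blue at 38.9
```

Call:
servo_tool([
  [0.016, 0.008, 0, 0, 0, 0, 0],
  [0.032, 0.015, 0, 0, 0, 0, 0],
  [0.048, 0.022, 0, 0, 0, 0, 0],
  [0.063, 0.029, 0, 0, 0, 0, 0],
  [0.063, 0.029, 0, 0, 0, 0, 0],
  [0.063, 0.029, 0, 0, 0, 0, 0],
])

```text
time: 11.83
tool_pos: [0.5161, 0.1651, 0.1974]
ee_rot: [3.141, 0.0, -0.0]
wrist_force: [0.4, -0.7, -0.8]
width: 0.0004
finger_force: 0.0
```

Call:
servo_tool([
  [-0.1, -0.05, 0, 0, 0, 0, 0],
  [-0.2, -0.1, 0, 0, 0, 0, 0],
  [-0.2, -0.1, -0.4, 0, 0, 0, 0],
  [-0.2, -0.1, -0.8, 0, 0, 0, 0],
  [-0.2, -0.1, -1, 0, 0, 0, 0],
  [-0.2, -0.1, -1, 0, 0, 0, 0],
  [-0.2, -0.1, -1, 0, 0, 0, 0],
])

```text
time: 12.42
tool_pos: [0.4957, 0.176, 0.2993]
ee_rot: [-3.141, -0.004, 0.001]
wrist_force: [0.1, 0.4, -0.5]
width: 0.001
finger_force: 0.0
```

```bash
python3 - <<'E'
from h import *
wheel("w7")
for v in robot.find_in("switch_on","wrist")[:2]:print(v)
E
```

```text
amber 995 r 0.047 blue at 44.8
red 1147 r 0.047 blue at 42.6
red 265 r 0.091 blue at 43.0
{'extent': [99.2, 91.7, 57.7, 69.5], 'conf': 0.58}
```

View pics/w7.png

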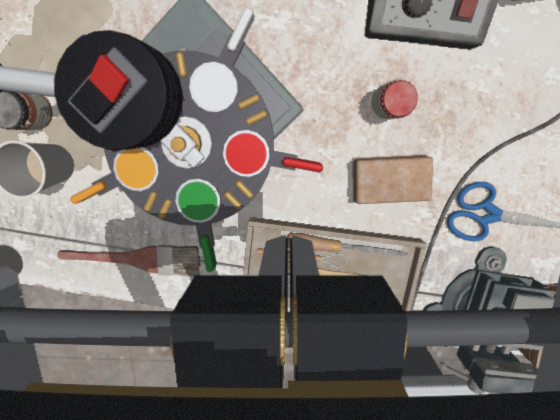

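```bash
python3 - <<'E'
from h import *
im=cv2.imread("pics/w7.png");hs=cv2.cvtColor(im,cv2.COLOR_BGR2HSV)
m=cv2.inRange(hs,(0,150,60),(8,255,255))|cv2.inRange(hs,(172,150,60),(180,255,255));m[140:]=0;m[:,170:]=0
ys,xs=np.nonzero(m);c=(np.median(xs),np.median(ys));print(len(xs),c,watz(c,.257).round(4),watz(c,.254).round(4))
print("head",watz((118,92),.243).round(4))
for v in[(84,105)]:print("black",watz(v,.25).round(4))
y=np.radians(43.2);b=np.array([.5524,.2538])+.047*np.array([np.cos(y),np.sin(y)]);print("model pivot",b,"model on",b+.013*np.array([np.sin(y),-np.cos(y)]))
E
```

```text
1084 (np.float64(108.0), np.float64(78.0)) [0.5912 0.2769 0.257 ] [0.5916 0.2784 0.254 ]
head [0.5847 0.2785 0.243 ]
black [0.577  0.2969 0.25  ]
model pivot [0.58666153 0.28597371] model on [0.59556064 0.27649712]
```

Call:
servo_tool([
  [0, 0, -0.4, 0, 0, -0.74, 0],
  [0, 0, -0.4, 0, 0, -0.74, 0],
  [0, 0, -0.4, 0, 0, -0.74, 0],
  [0, 0, -0.4, 0, 0, -0.74, 0],
  [0, 0, -0.4, 0, 0, -0.74, 0],
  [0, 0, -0.4, 0, 0, -0.74, 0],
  [0, 0, -0.4, 0, 0, -0.74, 0],
  [0, 0, -0.4, 0, 0, -0.74, 0],
  [0, 0, -0.4, 0, 0, -0.74, 0],
  [0, 0, -0.4, 0, 0, -0.74, 0],
  [0, 0, -0.4, 0, 0, -0.74, 0],
  [0, 0, -0.4, 0, 0, -0.74, 0],
])

```text
time: 13.52
tool_pos: [0.4954, 0.1753, 0.3355]
ee_rot: [-3.139, 0.002, 1.161]
wrist_force: [-0.8, -0.1, -0.1]
width: 0.0001
finger_force: 0.0
```

Call:
servo_tool([
  [0, 0, 0, 0, 0, -0.74, 0],
  [0, 0, 0, 0, 0, -0.74, 0],
  [0, 0, 0, 0, 0, -0.74, 0],
  [0, 0, 0, 0, 0, -0.74, 0],
  [0, 0, 0, 0, 0, -0.74, 0],
  [0, 0, 0, 0, 0, -0.74, 0],
  [0, 0, 0, 0, 0, -0.74, 0],
  [0, 0, 0, 0, 0, -0.74, 0],
  [0, 0, 0, 0, 0, -0.74, 0],
  [0, 0, 0, 0, 0, -0.74, 0],
  [0, 0, 0, 0, 0, -0.74, 0],
  [0, 0, 0, 0, 0, -0.74, 0],
])

```text
time: 14.52
tool_pos: [0.4958, 0.1753, 0.3367]
ee_rot: [-3.14, -0.001, 2.323]
wrist_force: [0.0, -0.1, 0.2]
width: 0.0003
finger_force: 0.0
```

```bash
cat >> h.py <<'E'
def to(t):
    o=robot.get_obs(); print("shift",(R.from_euler("xyz",o["ee_rot"]).inv().apply(np.array(t)-o["tool_pos"])*10).round(3))
E
python3 - <<'E'
from h import *
o=robot.get_obs();print(np.round(o["tool_pos"],4),np.round(o["ee_rot"],3),np.round(o["joint_positions"],2))
to([.595,.276,.30])
E
```

```text
[0.4958 0.1753 0.3367] [-3.140e+00 -1.000e-03  2.323e+00] [ 0.23  0.04  1.2  -0.    1.91 -0.52]
shift [0.058 1.413 0.365]
```

Call:
servo_tool([
  [0.03, 0.35, 0, 0, 0, 0, 0],
  [0.03, 0.7, 0, 0, 0, 0, 0],
  [0.03, 0.7, 0, 0, 0, 0, 0],
])

```text
time: 14.77
tool_pos: [0.5476, 0.2283, 0.3324]
ee_rot: [-3.137, -0.003, 2.325]
wrist_force: [-0.6, -1.0, -1.6]
width: 0.0004
finger_force: 0.0
```

Call:
servo_tool([
  [0.03, 0.35, 0, 0, 0, 0, 0],
  [0.03, 0.71, 0, 0, 0, 0, 0],
  [0.03, 0.71, 0.2, 0, 0, 0, 0],
  [0.03, 0.71, 0.36, 0, 0, 0, 0],
  [0.03, 0.71, 0.36, 0, 0, 0, 0],
  [0.03, 0.71, 0.36, 0, 0, 0, 0],
])

```text
time: 15.27
tool_pos: [0.5941, 0.2758, 0.2999]
ee_rot: [-3.138, -0.001, 2.324]
wrist_force: [-0.2, 0.1, 0.6]
width: 0.0003
finger_force: 0.0
```

```bash
python3 - <<'E'
from h import *
o=robot.get_obs();print(np.round(o["tool_pos"],4),np.round(o["ee_rot"],3))
to([.595,.276,.27])
im=save("scene","s2");cv2.imwrite("pics/s2c.png",cv2.resize(im[120:240,200:360,::-1],None,fx=4.5,fy=4.5,interpolation=cv2.INTER_CUBIC))
E
```

```text
[0.5941 0.2758 0.2999] [-3.138e+00 -1.000e-03  2.324e+00]
shift [-0.005  0.009  0.299]
```

View pics/s2c.png

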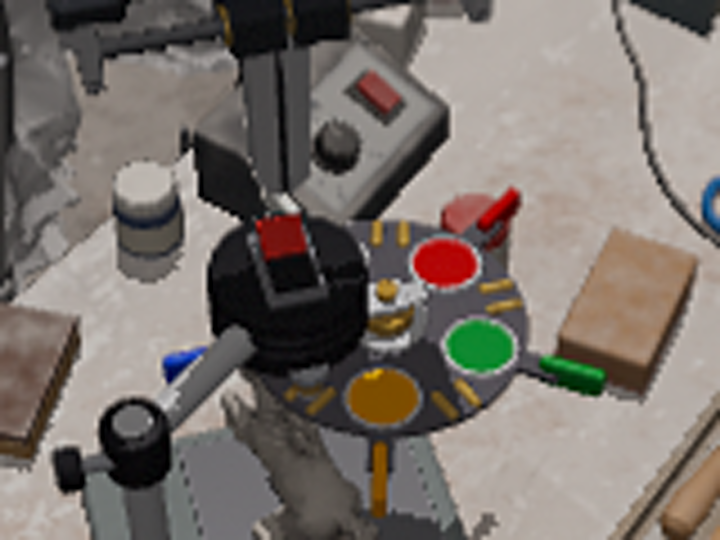

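Call:
servo_tool([
  [0, 0, 0.1, 0, 0, 0, 0],
  [0, 0, 0.18, 0, 0, 0, 0],
  [0, 0, 0.22, 0, 0, 0, 0],
  [0, 0, 0.24, 0, 0, 0, 0],
  [0, 0, 0.26, 0, 0, 0, 0],
  [0, 0, 0.275, 0, 0, 0, 0],
  [0, 0, 0.285, 0, 0, 0, 0],
  [0, 0, 0.285, 0, 0, 0, 0],
  [0, 0, 0.285, 0, 0, 0, 0],
])

```text
time: 16.07
tool_pos: [0.595, 0.2761, 0.2733]
ee_rot: [3.141, 0.001, 2.324]
wrist_force: [-0.1, -1.8, 1.6]
width: 0.0003
finger_force: 0.8
```

Call:
servo_tool([
  [0, 0, 0.01, 0, 0, 0, 0],
  [0, 0, 0.02, 0, 0, 0, 0],
  [0, 0, 0.03, 0, 0, 0, 0],
  [0, 0, 0.03, 0, 0, 0, 0],
  [0, 0, 0.03, 0, 0, 0, 0],
])

```text
time: 16.48
tool_pos: [0.5947, 0.2764, 0.2698]
ee_rot: [3.141, -0.0, 2.325]
wrist_force: [1.9, -0.9, 1.4]
width: 0.0003
finger_force: 0.7
```

Call:
servo_tool([
  [0, 0, 0.01, 0, 0, 0, 0],
  [0, 0, 0.02, 0, 0, 0, 0],
  [0, 0, 0.02, 0, 0, 0, 0],
  [0, 0, 0.02, 0, 0, 0, 0],
])

```text
time: 16.82
tool_pos: [0.5948, 0.2763, 0.2697]
ee_rot: [3.139, 0.001, 2.325]
wrist_force: [1.0, -0.7, 5.1]
width: 0.0004
finger_force: 2.9
```

Stop reached (force rises, height stays at the level position). Lift off and check.

Call:
servo_tool([
  [0, 0, -0.3, 0, 0, 0, 0],
  [0, 0, -0.6, 0, 0, 0, 0],
  [0, 0, -0.9, 0, 0, 0, 0],
  [0, -0.5, -0.9, 0, 0, 0, 0],
  [0, -1, -0.9, 0, 0, 0, 0],
  [0, -1, -0.9, 0, 0, 0, 0],
  [0, -1, -0.9, 0, 0, 0, 0],
])

```text
time: 17.4
tool_pos: [0.5196, 0.2063, 0.3591]
ee_rot: [3.141, -0.0, 2.323]
wrist_force: [0.3, -0.2, 1.2]
width: 0.0006
finger_force: 0.0
```

```bash
python3 - <<'E'
from h import *
im=save("scene","s3");cv2.imwrite("pics/s3c.png",cv2.resize(im[120:300,200:360,::-1],None,fx=3.3,fy=3.3,interpolation=cv2.INTER_CUBIC))
E
```

```text
(no output)
```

View pics/s3c.png

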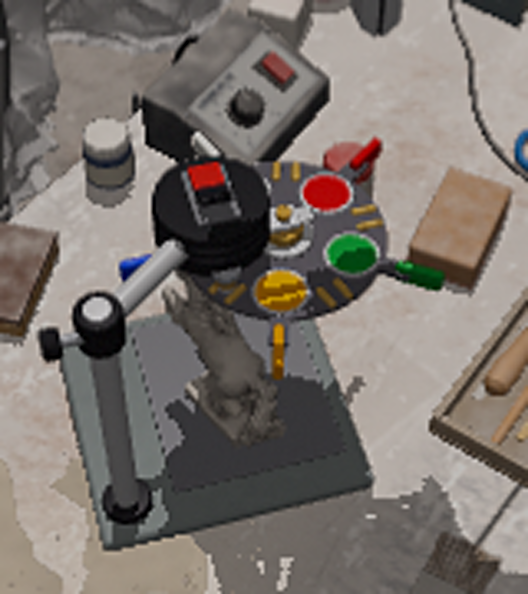

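```bash
python3 -c "
from bench import robot
print(robot.close_job())"
```

```text
the job is handed in; nothing more can be done
None
```

I stepped the wheel until the blue filter was under the lamp head (about 43° measured, 43.5° needed), then pressed the red side of the rocker down to its stop. The last picture shows the red half level and the cast upright, and I handed the job in; no verdict came back.

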